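Sweep loose couplings into the catch tray

TASK

Clear the bench: with the fingers, sweep the two cream plastic couplings along the bench, still standing, through the open mouth of the dark steel catch tray until each is completely inside it. Only push them, never pick them up or tip them over, and leave the vial, the beaker and the petri dish where they stand.

Things in the scene. Friction and masses are not known exactly. Their poses are not given: they have to be found in the camera images.
- tray: dark steel catch tray fixed to the bench, like a dustpan, 150 mm deep (its x axis), 170 mm wide (y). Origin on the bench under it. Open mouth at x = -70 mm faces its -x side, roughly to the robot's right. Inner faces: rear wall x = +77, side walls y = +-82 mm; walls 3 mm thick, 33 mm high with rims. Flat floor, 2 mm high, from x = -45 mm; low wire handle behind, to x = +97.
- tray_mouth (a point): middle of the tray's mouth edge, at bench height, axes as the tray's: +x leads into the tray. From this edge a thin lip slopes up over 25 mm to the 2 mm high floor; couplings slide over it when pushed
- coupling_1: cream plastic hexagonal coupling standing on its flange, one of two alike: flange 43 x 49 mm and 11 mm high, narrower hexagon of 36 mm above it, 41 mm tall in all, about 30 g, loose, slides when pushed and may turn about the upright. Origin at the centre of its foot, z up.
- coupling_2: cream plastic hexagonal coupling standing on its flange, one of two alike: flange 43 x 49 mm and 11 mm high, narrower hexagon of 36 mm above it, 41 mm tall in all, about 30 g, loose, slides when pushed and may turn about the upright. Origin at the centre of its foot, z up.
- vial: bystander: glass sample vial with a white cap, upright, 27 mm in diameter, 65 mm tall; origin at the centre of its foot, z up
- beaker: bystander: small empty glass beaker, 46 mm in diameter, 58 mm tall; origin at the centre of its foot, z up
- dish: bystander: clear petri dish, 96 mm in diameter, 22 mm tall; origin at the centre of its foot, z up

How it is judged:
At the end, for the whole second after the job is handed in: both couplings stand upright (within 0.2 rad) and at rest on the tray's floor or lip between its walls, their centres at least 20 mm inside the mouth edge (x beyond -50 mm in the tray's frame), feet under 10 mm above the bench; vial, beaker and petri dish within 20 mm of where they stood (x of coupling_1 in the frame of tray between -0.05 and 0.077 m and y of coupling_1 in the frame of tray between -0.082 and 0.082 m and z of each of coupling_1, coupling_2 in the frame of tray below 0.01 m and angle between each of coupling_1, coupling_2's own z axis and vertical below 0.2 rad and linear speed of each of coupling_1, coupling_2 below 0.02 m/s and x of coupling_2 in the frame of tray between -0.05 and 0.077 m and y of coupling_2 in the frame of tray between -0.082 and 0.082 m and distance of each of vial, beaker, dish from where it was at the start of the episode below 0.02 m); the robot touches nothing.
It fails at once if a coupling is lifted (the centre of its foot more than 15 mm above the bench) or tipped by more than 0.6 rad (height (world z) of any of coupling_1, coupling_2 above 0.015 m or angle between any of coupling_1, coupling_2's own z axis and vertical above 0.6 rad).
It fails at once if vial, beaker or petri dish moved more than 20 mm or tipped over (distance of any of vial, beaker, dish from where it was at the start of the episode above 0.02 m or angle between any of vial, beaker, dish's own z axis and vertical above 0.4 rad).
It also fails if it takes over 72 s, if anything falls off the work surface, if the arm or the gripper's body presses on something with over 40 N, if the wrist force passes 120 N, or if a joint passes its speed limit or range.

ROBOT

A 7-joint arm with a two-finger parallel gripper is mounted at the origin on a cart in front of the work surface, level with it; the furniture and walls round the work are solid. World frame = base frame: x ahead of the robot, y to its left, z up, the work surface at z = 0. Lengths are in m, angles in rad, forces in N, time in s.
With the tool pointing down it reaches from about 0.35 to 0.775 m from the base axis. Payload 3.1 kg.
Tool frame: the origin (TCP) lies at the very end of the fingers, on their centre line; the grasp point (between the pads) lies ctrl.grip_depth behind it (ctrl.grip_depth is the distance from the TCP to the grasp point, in m); z points along the fingers, y is the line along which they close (so a half turn about z gives the same grasp; the last joint's range is limited). The gripper opens to 85 mm and grips with 20 to 120 N. Pads are 22 mm wide; open, the fingers measure 114 mm over their backs; the gripper's body (76 mm by 85 mm) begins 54 mm behind the grasp point. The pads swing forward as they close: fully open they stand 13 mm farther back than shut.
Start: joints at [1.219, 0.311, 0.014, 1.512, -0.004, 1.319, -0.027], TCP at [0.168, -0.524, 0.231] pointing down, gripper open.
Joint ranges: [-2.7, 2.7], [-0.3, 1.91], [-1.27, 1.3], [0.12, 2.57], [-1.44, 4.58], [0.2, 2.03], [-3.05, 3.05]. Speed limits (rad/s): [2.79, 2.79, 3.14, 3.14, 3.14, 3.14, 3.14].

INTERFACE

Orientations are given as a unit quaternion [w, x, y, z].
In Python, from plant import ctrl gives the robot as it stands.
- The arm moves only by the tool move_arm, never from a script. Its argument "deltas" is a list of rows, each a list of 4 numbers: the shift along the tool's x, y, z in mm, then the turn about the tool's z in degrees. In form: [[tx, ty, tz, spin], ...]. A call has exactly 5 rows; each row is the pose to reach, as a shift and turn from the pose commanded when the call began, along the tool's axes at that moment; what a row does not reach only later rows make up. A row lasts 1/10 s, in which the tool goes at most 50 mm and 8.59 degrees, less where a joint would pass 70% of its speed; a pose out of reach is approached as far as the arm can. A call with a gripper value outside its range is refused whole. "claw" is the closure, from -1 (fully open) to 1 (shut), set as the call begins (left out, the last holds). The fingers move at their own pace and stop on an object; the grip force is fixed at half the most. Time passes only in rows, so rows that repeat a pose let the fingers close, or fill a call up. It gives the time, the measured TCP pose, the force, the opening and the grip force at its end, in the units of the state.
- ctrl.get_obs(): the state, without advancing time (a new reading comes with each control period).
- ctrl.get_image(name): name is "scene" or "top"; returns (picture, depth): 384x512x3 uint8, red, green, blue; 384x512 float32, m along the optical axis (not along the pixel's ray), 0 where there is no reading.
- ctrl.get_calibration(name): a dict with "camera_matrix" (3x3 intrinsics, pixels), "rvec" (rotation vector, rad) and "tvec" (3), from world to camera coordinates, as OpenCV has them. Camera axes: x right, y down, z forward; pixel columns grow to the right and rows downward; lengths in m; the calibration is good to about 2 mm. A picture is of the moment at which its call begins. get_calibration takes no time and is no camera call.
- ctrl.hand_in(): hands the job in; it is judged then, once.
The state is a dict: "t": time; "joint_pos": joint angles; "joint_velocities": joint speeds; "tau": joint torques, N m; "tcp_pos": TCP position; "orientation": TCP orientation; "force": force on the tool from outside, world axes, zero at the start; "ft_torque": the same for the moment, N m; "opening": opening from 0.0 (shut) to 1.0 (fully open); "finger_force": force on a finger pad.
Only numpy, scipy, OpenCV 4.12 (cv2) and the standard library are available. Lean on these libraries where they do the work, as an engineer would, in place of code of your own. Each camera call takes 0.05 s, during which the arm holds its last target. There are 200 camera calls.

## Working session

There is one attempt and no reset: what is moved stays moved. The work goes in short steps, Python scripts to look and compute and a tool call to move; the robot and the scene stay as the last step left them, time stands still between calls to the robot, and variables do not carry over. Pictures are saved under pics/ and viewed, at most 10 in all, crops included, and the job is handed in when it is done.

Besides the shell and the picture viewer there is one more tool, called after ">>>" by a JSON object that holds its "fn" and its "kwargs", one argument or row to a line. move_arm: Moves the arm, as the interface text tells. Its arguments: {"type":"object","properties":{"deltas":{"type":"array","items":{"type":"array","items":{"type":"number"}}},"claw":{"type":"number"}},"required":["deltas"]}

```bash
mkdir -p pics
cat > h.py <<'E'
import numpy as np, cv2
from plant import ctrl
def snap(n,f):
    im,d=ctrl.get_image(n); cv2.imwrite(f,im[:,:,::-1]); np.savez(''+n+'.npz',im=im,d=d); return im,d
def cloud(n,d):
    c=ctrl.get_calibration(n);K=np.array(c["camera_matrix"]);R=cv2.Rodrigues(np.array(c["rvec"],float))[0];t=np.array(c["tvec"],float).ravel()
    v,u=np.mgrid[:d.shape[0],:d.shape[1]]
    P=np.stack([(u-K[0,2])/K[0,0]*d,(v-K[1,2])/K[1,1]*d,d],-1)
    return (P-t)@R
E
python3 - <<'E'
from h import *
im,d=snap('top','pics/top0.png'); snap('scene','pics/s0.png')
P=cloud('top',d); 
np.set_printoptions(precision=3,suppress=True)
o=ctrl.get_obs(); print(o['tcp_pos'],o['orientation'],o['opening'],o['t'],ctrl.grip_depth)
m=(d>0)&(P[...,2]>0.008)&(P[...,2]<0.1)
n,l,s,c=cv2.connectedComponentsWithStats(m.astype(np.uint8))
for i in range(1,n):
    if s[i,4]>40: q=P[l==i]; print(s[i],c[i],q.min(0),q.max(0),np.median(q,0))
E
```

```text
[ 0.167 -0.523  0.23 ] [-0.001  0.988  0.154 -0.   ] 1.0014278406962978 0.1 0.0187
[   0    0  233   93 5025] [134.283  62.599] [0.752 0.049 0.008] [0.996 0.63  0.1  ] [0.821 0.241 0.069]
[286   0   5 103 206] [288.15   49.044] [ 0.736 -0.092  0.016] [ 0.981 -0.091  0.1  ] [ 0.85  -0.091  0.06 ]
[ 409   76  103  194 5671] [437.144 194.283] [ 0.345 -0.63   0.008] [ 0.783 -0.393  0.1  ] [ 0.507 -0.446  0.026]
[138  97  30  30 445] [152.155 111.324] [0.673 0.202 0.008] [0.744 0.273 0.022] [0.708 0.237 0.017]
[ 282  109   94   18 1243] [327.79  117.573] [ 0.684 -0.288  0.008] [ 0.7   -0.083  0.1  ] [ 0.698 -0.19   0.041]
[238 123  12  15 140] [243.343 129.836] [ 0.649 -0.003  0.009] [0.674 0.022 0.066] [0.659 0.009 0.06 ]
[ 343  149   41   40 1253] [363.142 168.338] [ 0.532 -0.329  0.008] [ 0.627 -0.235  0.025] [ 0.58  -0.281  0.02 ]
[ 98 155  77  81 709] [118.635 192.45 ] [0.406 0.178 0.008] [0.595 0.359 0.035] [0.51  0.33  0.028]
[244 178  18  18 236] [252.424 186.326] [ 0.508 -0.036  0.008] [0.55  0.006 0.044] [ 0.528 -0.015  0.015]
[479 204  33  10 268] [495.045 208.373] [ 0.48  -0.639  0.008] [ 0.504 -0.563  0.023] [ 0.492 -0.597  0.017]
[265 207  20  18 244] [274.053 215.279] [ 0.439 -0.094  0.008] [ 0.481 -0.048  0.044] [ 0.461 -0.069  0.015]
[361 232  25  20 389] [373.036 240.967] [ 0.385 -0.324  0.008] [ 0.429 -0.278  0.059] [ 0.406 -0.306  0.025]
[499 244  13  44 304] [505.704 264.497] [ 0.305 -0.637  0.008] [ 0.408 -0.609  0.022] [ 0.359 -0.623  0.014]
[206 365  69  19 928] [239.665 375.811] [ 0.058 -0.079  0.008] [0.103 0.082 0.029] [0.077 0.002 0.013]
```

View pics/top0.png

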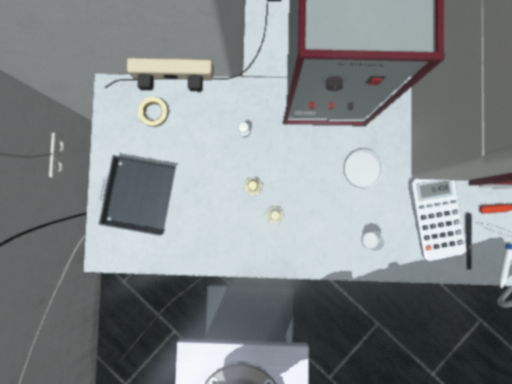

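View pics/s0.png

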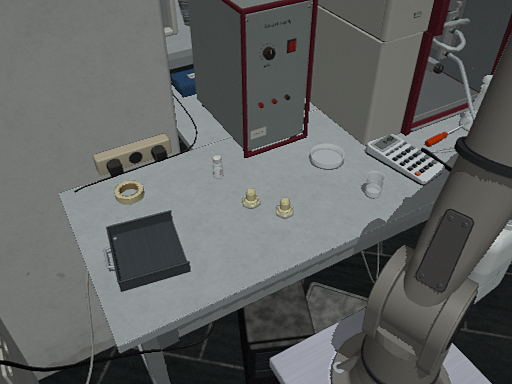

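The top view shows the couplings at about (253,186) and (275,215). The tray is at about (101–176, 155–235) with its mouth to the right. The vial is at (244,129), the beaker at (372,238) and the dish at (362,168). Next I'll fit the tray.

```bash
cat > fit.py <<'E'
from h import *
from scipy.optimize import minimize
def world2img(X,n='top'):
    c=ctrl.get_calibration(n); return cv2.projectPoints(np.array(X,float),np.array(c["rvec"],float),np.array(c["tvec"],float),np.array(c["camera_matrix"],float),None)[0][:,0]
E
python3 - <<'E'
from fit import *
np.set_printoptions(precision=3,suppress=True)
f=np.load('top.npz');im,d=f['im'],f['d'];P=cloud('top',d)
box=(slice(145,245),slice(90,190)); q=P[box].reshape(-1,3); col=im[box].reshape(-1,3).max(1)
r=q[(q[:,2]>.024)&(q[:,2]<.04)&(col<110)]
print(len(r),np.percentile(r,[1,50,99],axis=0))
# rim centrelines: sides y=+-83.5 (x -73..78), rear x=78.5
def cost(p):
    c,s=np.cos(p[2]),np.sin(p[2]); e=r[:,:2]-p[:2]; x=e@[c,s]; y=e@[-s,c]
    ds=np.hypot(abs(y)-.0835,np.maximum(0,np.maximum(-.072-x,x-.08)))
    dr=np.hypot(x-.0785,np.maximum(0,abs(y)-.085))
    return np.minimum(np.minimum(ds,dr),.01).sum()/len(r)
b=min((minimize(cost,[.5,.27,np.radians(a)],method='Nelder-Mead',options=dict(maxiter=2000)) for a in range(75,110,5)),key=lambda o:o.fun)
p=b.x; print(p,np.degrees(p[2]),b.fun)
c,s=np.cos(p[2]),np.sin(p[2]);R=np.array([[c,-s],[s,c]])
big=cv2.resize(im[80:260,80:300],None,fx=3.5,fy=3.5,interpolation=cv2.INTER_CUBIC)[:,:,::-1].copy()
def draw(pts,z,cl):
    w=np.c_[np.array(pts)@R.T+p[:2],np.full(len(pts),z)]; u=(world2img(w)-[80,80]+.5)*3.5
    cv2.polylines(big,[u.astype(np.int32)],False,cl,1)
draw([(-.07,-.082),(.077,-.082),(.077,.082),(-.07,.082)],.033,(0,255,0))
draw([(-.07,-.082),(-.07,.082)],0,(0,0,255))
cv2.imwrite('pics/fit.png',big)
for u,v in((253,186),(275,215)):
    w=P[v-14:v+15,u-14:u+15].reshape(-1,3); t=w[w[:,2]>.036]; fl=w[(w[:,2]>.004)]
    for k in (t,fl): print(len(k),(k.max(0)+k.min(0))/2,k.mean(0))
    print('tray frame',(((fl.max(0)+fl.min(0))/2)[:2]-p[:2])@R, cv2.minAreaRect((fl[:,:2]*1000).astype(np.float32)))
E
```

```text
222 [[0.411 0.18  0.024]
 [0.572 0.294 0.03 ]
 [0.591 0.347 0.034]]
[0.5   0.258 1.425] 81.63568663833524 0.0010511995324916322
67 [ 0.501 -0.021  0.494] [ 0.527 -0.015  0.08 ]
268 [ 0.508 -0.014  0.478] [ 0.528 -0.015  0.03 ]
tray frame [-0.268 -0.048] ((507.5887451171875, -14.094322204589844), (90.4703369140625, 44.20784378051758), 0.15073862671852112)
73 [ 0.46  -0.058  0.494] [ 0.46  -0.068  0.09 ]
275 [ 0.46  -0.065  0.478] [ 0.46  -0.069  0.034]
tray frame [-0.326 -0.008] ((461.8888854980469, -68.75555419921875), (46.935665130615234, 44.801025390625), 45.40938949584961)
```

View pics/fit.png

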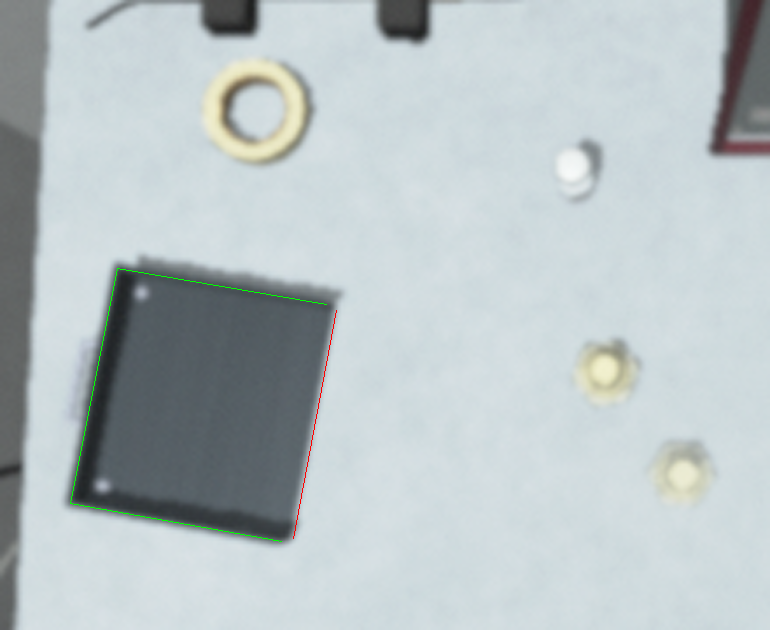

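>>> {"fn": "move_arm", "kwargs": {
  "deltas": [
    [30,-22,5,0],
    [65,-48,15,0],
    [105,-76,25,0],
    [145,-105,30,0],
    [180,-130,35,0]
  ],
  "claw": 0.5
}}

```text
t: 0.6
tcp_pos: [0.3005, -0.3423, 0.1956]
orientation: [-0.001, 0.988, 0.155, -0.0]
force: [-0.5, 0.1, -0.0]
opening: 0.25
finger_force: 0.0
```

>>> {"fn": "move_arm", "kwargs": {
  "deltas": [
    [40,-29,5,0],
    [80,-58,15,0],
    [120,-87,25,0],
    [160,-115,30,0],
    [200,-145,35,0]
  ]
}}

```text
t: 1.1
tcp_pos: [0.446, -0.1447, 0.1607]
orientation: [0.0, 0.988, 0.154, -0.0]
force: [0.6, 0.2, 0.9]
opening: 0.25
finger_force: 0.0
```

>>> {"fn": "move_arm", "kwargs": {
  "deltas": [
    [0,0,0,-8],
    [0,0,0,-16],
    [0,0,0,-24],
    [0,0,0,-32],
    [0,0,0,-40]
  ]
}}

```text
t: 1.6
tcp_pos: [0.4451, -0.1461, 0.1608]
orientation: [-0.0, 0.874, 0.486, -0.0]
force: [-0.8, -0.4, -0.6]
opening: 0.252
finger_force: 0.0
```

>>> {"fn": "move_arm", "kwargs": {
  "deltas": [
    [0,0,0,-8],
    [0,0,0,-16],
    [0,0,0,-24],
    [0,0,0,-32.3],
    [0,0,0,-32.3]
  ]
}}

```text
t: 2.1
tcp_pos: [0.4452, -0.1462, 0.1609]
orientation: [-0.001, 0.707, 0.707, -0.0]
force: [-0.0, -0.2, 0.3]
opening: 0.246
finger_force: 0.0
```

>>> {"fn": "move_arm", "kwargs": {
  "deltas": [
    [4,4,20,0],
    [9,8,45,0],
    [14,12,70,0],
    [18,16,90,0],
    [18,16,105,0]
  ]
}}

```text
t: 2.6
tcp_pos: [0.4612, -0.1272, 0.0548]
orientation: [-0.001, 0.708, 0.707, -0.0]
force: [0.1, 0.0, -0.1]
opening: 0.247
finger_force: 0.0
```

>>> {"fn": "move_arm", "kwargs": {
  "deltas": [
    [0,0,15,0],
    [0,0,30,0],
    [0,0,42,0],
    [0,0,51,0],
    [0,0,51,0]
  ]
}}

```text
t: 3.1
tcp_pos: [0.4605, -0.128, 0.0042]
orientation: [-0.001, 0.707, 0.707, -0.001]
force: [-0.8, 0.3, 0.0]
opening: 0.248
finger_force: 0.0
```

Run:
```python
from h import *
im,d=snap('scene','pics/s1.png')
cv2.imwrite('pics/s1c.png',cv2.resize(im[130:310,90:400],None,fx=2.5,fy=2.5)[:,:,::-1])
print(ctrl.get_obs()['tcp_pos'])
```

```text
[ 0.46122519 -0.12814257  0.00491796]
```

View pics/s1c.png

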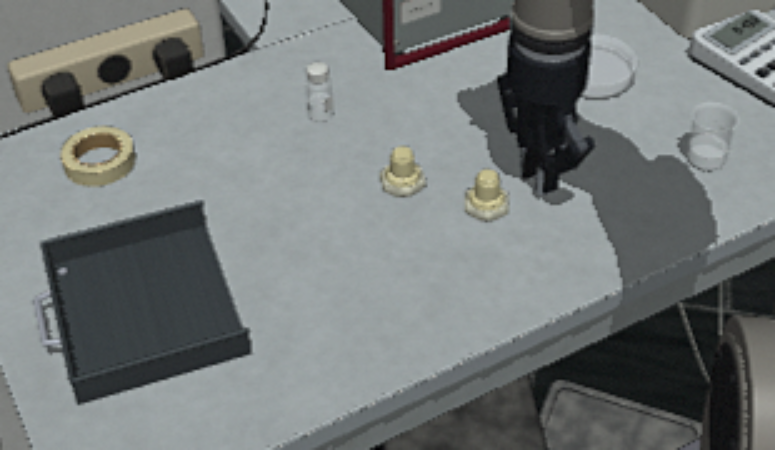

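The fingertips stand on the bench behind coupling 2 (crop 545,185; coupling at 487,195). I'll push along +y.

>>> {"fn": "move_arm", "kwargs": {
  "deltas": [
    [6,0,0,0],
    [12,0,0,0],
    [18,0,0,0],
    [25,0,0,0],
    [32,0,0,0]
  ]
}}

```text
t: 3.65
tcp_pos: [0.4617, -0.0954, 0.0056]
orientation: [0.0, 0.707, 0.708, 0.0]
force: [0.2, 0.6, -0.3]
opening: 0.251
finger_force: 0.1
```

>>> {"fn": "move_arm", "kwargs": {
  "deltas": [
    [8,0,0,0],
    [17,0,0,0],
    [26,0,0,0],
    [34,0,0,0],
    [40,0,0,0]
  ]
}}

```text
t: 4.15
tcp_pos: [0.4615, -0.0552, 0.0054]
orientation: [-0.0, 0.706, 0.708, 0.0]
force: [-0.3, -0.3, -0.2]
opening: 0.25
finger_force: 0.3
```

Run:
```python
from h import *
im,d=snap('scene','pics/s2.png')
cv2.imwrite('pics/s2c.png',cv2.resize(im[130:310,90:400],None,fx=2.5,fy=2.5)[:,:,::-1])
```

```text
(no output)
```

View pics/s2c.png

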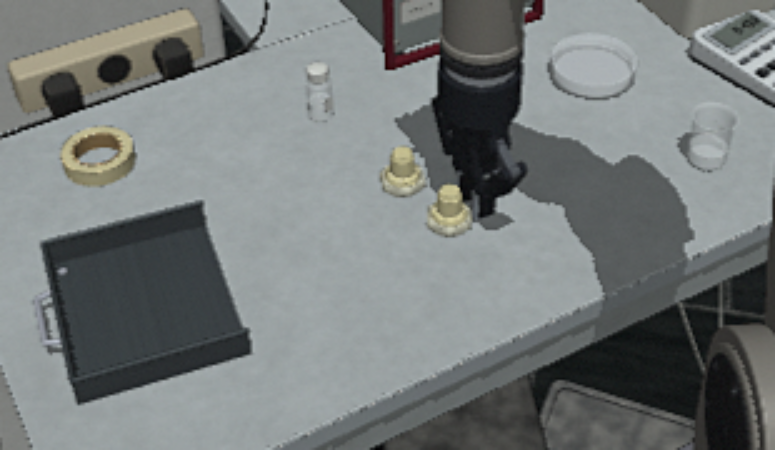

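Coupling 2 stands against the fingers (450,210) and coupling 1 (403,172) hasn't moved. I'll keep pushing.

>>> {"fn": "move_arm", "kwargs": {
  "deltas": [
    [8,0,0,0],
    [18,0,0,0],
    [28,0,0,0],
    [39,0,0,0],
    [50,0,0,0]
  ]
}}

```text
t: 4.7
tcp_pos: [0.4614, -0.005, 0.0053]
orientation: [-0.0, 0.707, 0.708, 0.0]
force: [0.7, 0.0, -0.6]
opening: 0.25
finger_force: 0.1
```

>>> {"fn": "move_arm", "kwargs": {
  "deltas": [
    [11,0,0,0],
    [22,0,0,0],
    [33,0,0,0],
    [43,0,0,0],
    [52,0,0,0]
  ]
}}

```text
t: 5.2
tcp_pos: [0.4614, 0.0468, 0.0053]
orientation: [-0.0, 0.707, 0.708, 0.0]
force: [-0.7, -0.7, -0.2]
opening: 0.248
finger_force: 0.1
```

>>> {"fn": "move_arm", "kwargs": {
  "deltas": [
    [9,0,0,0],
    [18,0,0,0],
    [27,0,0,0],
    [36,0,0,0],
    [45,0,0,0]
  ]
}}

```text
t: 5.7
tcp_pos: [0.4614, 0.0915, 0.0053]
orientation: [0.0, 0.707, 0.707, -0.0]
force: [0.1, -0.5, -0.3]
opening: 0.251
finger_force: 0.1
```

Run:
```python
from h import *
im,d=snap('scene','pics/s3.png')
cv2.imwrite('pics/s3c.png',cv2.resize(im[130:310,90:400],None,fx=2.5,fy=2.5)[:,:,::-1])
```

```text
(no output)
```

View pics/s3c.png

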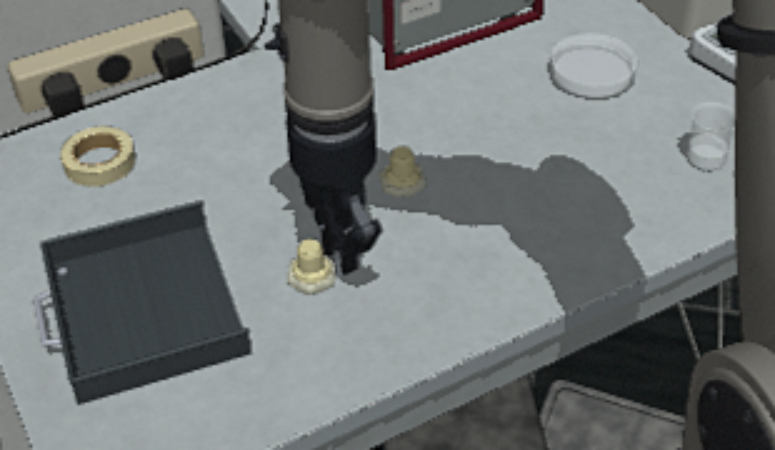

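Coupling 2 (312,268) is still nested against the fingers and lined up with the mouth.

>>> {"fn": "move_arm", "kwargs": {
  "deltas": [
    [8,0,0,0],
    [17,0,0,0],
    [26,0,0,0],
    [35,0,0,0],
    [43,0,0,0]
  ]
}}

```text
t: 6.25
tcp_pos: [0.4613, 0.1348, 0.0053]
orientation: [-0.0, 0.707, 0.708, 0.0]
force: [0.7, -0.2, -0.2]
opening: 0.253
finger_force: 0.1
```

>>> {"fn": "move_arm", "kwargs": {
  "deltas": [
    [8,0,0,0],
    [17,0,0,0],
    [26,0,-0.5,0],
    [35,0,-1,0],
    [44,0,-1,0]
  ]
}}

```text
t: 6.75
tcp_pos: [0.4613, 0.1786, 0.0064]
orientation: [0.0, 0.707, 0.707, 0.0]
force: [-0.5, -1.2, 0.1]
opening: 0.247
finger_force: 0.1
```

>>> {"fn": "move_arm", "kwargs": {
  "deltas": [
    [9,0,0,0],
    [18,0,0,0],
    [27,0,0,0],
    [36,0,0,0],
    [45,0,0,0]
  ]
}}

```text
t: 7.25
tcp_pos: [0.4612, 0.2236, 0.0063]
orientation: [-0.0, 0.707, 0.707, 0.0]
force: [-0.1, 0.8, 0.7]
opening: 0.251
finger_force: 0.2
```

>>> {"fn": "move_arm", "kwargs": {
  "deltas": [
    [6,0,0,0],
    [10,0,0,0],
    [12,0,0,0],
    [4,0,0,0],
    [-4,0,0,0]
  ]
}}

```text
t: 7.75
tcp_pos: [0.4612, 0.2178, 0.0062]
orientation: [0.0, 0.707, 0.707, -0.0]
force: [0.4, -0.3, 0.1]
opening: 0.246
finger_force: 0.0
```

>>> {"fn": "move_arm", "kwargs": {
  "deltas": [
    [-12,0,0,0],
    [-25,0,-10,0],
    [-30,0,-30,0],
    [-35,0,-60,0],
    [-40,0,-90,0]
  ]
}}

```text
t: 8.25
tcp_pos: [0.4608, 0.1764, 0.0968]
orientation: [-0.0, 0.708, 0.707, -0.001]
force: [0.2, 1.0, 0.6]
opening: 0.249
finger_force: 0.0
```

>>> {"fn": "move_arm", "kwargs": {
  "deltas": [
    [-25,8,-5,0],
    [-55,20,-5,0],
    [-90,35,-5,0],
    [-125,50,-5,0],
    [-160,67,-5,0]
  ]
}}

```text
t: 8.75
tcp_pos: [0.5281, 0.0156, 0.1013]
orientation: [0.0, 0.707, 0.707, -0.001]
force: [0.1, 1.0, -0.5]
opening: 0.25
finger_force: 0.0
```

>>> {"fn": "move_arm", "kwargs": {
  "deltas": [
    [-30,0,0,0],
    [-60,0,0,0],
    [-85,0,0,0],
    [-98,0,0,0],
    [-98,0,0,0]
  ]
}}

```text
t: 9.25
tcp_pos: [0.5278, -0.0828, 0.1011]
orientation: [0.0, 0.709, 0.705, -0.001]
force: [0.4, 0.9, 0.1]
opening: 0.249
finger_force: 0.0
```

Run:
```python
from h import *
np.set_printoptions(precision=3,suppress=True)
im,d=snap('scene','pics/s4.png')
cv2.imwrite('pics/s4c.png',cv2.resize(im[130:310,90:400],None,fx=2.5,fy=2.5)[:,:,::-1])
im,d=snap('top','pics/t4.png');P=cloud('top',d)
hs=cv2.cvtColor(im,cv2.COLOR_RGB2HSV)
m=(hs[...,1]>35)&(hs[...,0]>12)&(hs[...,0]<40)&(P[...,2]>.003)&(P[...,2]<.06)
n,l,s,c=cv2.connectedComponentsWithStats(m.astype(np.uint8))
for i in range(1,n):
    if s[i,4]>30: q=P[l==i]; print(c[i],s[i,4],q.mean(0),(q.min(0)+q.max(0))/2,q.max(0))
print(ctrl.get_obs()['tcp_pos'])
```

```text
[154.118 111.587] 322 [0.708 0.233 0.016] [0.706 0.234 0.013] [0.74  0.267 0.021]
[252.726 185.976] 124 [ 0.529 -0.016  0.028] [ 0.53  -0.015  0.027] [0.545 0.001 0.043]
[137.621 211.279] 140 [0.461 0.258 0.03 ] [0.46  0.26  0.029] [0.476 0.273 0.044]
[ 0.528 -0.078  0.101]
```

View pics/s4c.png

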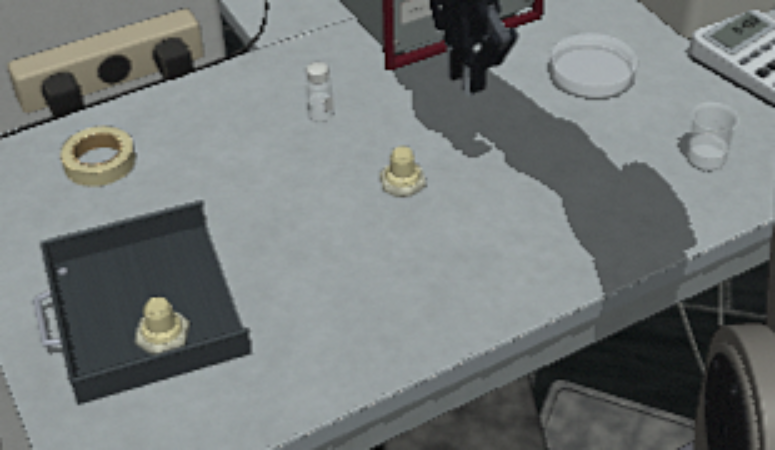

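Coupling 2 stands in the tray (160,325) at the predicted spot. The same push now goes to coupling 1 (403,172).

>>> {"fn": "move_arm", "kwargs": {
  "deltas": [
    [-2,0,20,0],
    [-4,0,45,0],
    [-4,0,70,0],
    [-4,0,88,0],
    [-4,0,96,0]
  ]
}}

```text
t: 9.85
tcp_pos: [0.5271, -0.0804, 0.0036]
orientation: [-0.002, 0.705, 0.709, -0.0]
force: [0.0, -0.6, 1.1]
opening: 0.251
finger_force: 0.0
```

>>> {"fn": "move_arm", "kwargs": {
  "deltas": [
    [5,0,0,0],
    [10,0,0,0],
    [16,0,0,0],
    [23,0,0,0],
    [30,0,0,0]
  ]
}}

```text
t: 10.35
tcp_pos: [0.5291, -0.0523, 0.0061]
orientation: [0.001, 0.707, 0.708, 0.0]
force: [-0.0, -0.0, -0.3]
opening: 0.249
finger_force: 0.0
```

>>> {"fn": "move_arm", "kwargs": {
  "deltas": [
    [8,0,0,0],
    [17,0,0,0],
    [26,0,0,0],
    [35,0,0,0],
    [44,0,0,0]
  ]
}}

```text
t: 10.85
tcp_pos: [0.5285, -0.0084, 0.0053]
orientation: [0.0, 0.707, 0.707, -0.0]
force: [0.2, -1.1, 1.1]
opening: 0.25
finger_force: 0.3
```

>>> {"fn": "move_arm", "kwargs": {
  "deltas": [
    [10,0,0,0],
    [21,0,0,0],
    [32,0,0,0],
    [42,0,0,0],
    [52,0,0,0]
  ]
}}

```text
t: 11.35
tcp_pos: [0.5284, 0.0438, 0.0053]
orientation: [-0.0, 0.707, 0.708, -0.0]
force: [-0.4, -0.2, 0.5]
opening: 0.252
finger_force: 0.3
```

>>> {"fn": "move_arm", "kwargs": {
  "deltas": [
    [9,0,0,0],
    [18,0,0,0],
    [27,0,0,0],
    [36,0,0,0],
    [45,0,0,0]
  ]
}}

```text
t: 11.85
tcp_pos: [0.5284, 0.0885, 0.0053]
orientation: [0.0, 0.707, 0.707, -0.0]
force: [-0.5, -0.6, 1.2]
opening: 0.247
finger_force: 0.3
```

Run:
```python
from h import *
im,d=snap('scene','pics/s5.png')
cv2.imwrite('pics/s5c.png',cv2.resize(im[130:310,90:400],None,fx=2.5,fy=2.5)[:,:,::-1])
```

```text
(no output)
```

View pics/s5c.png

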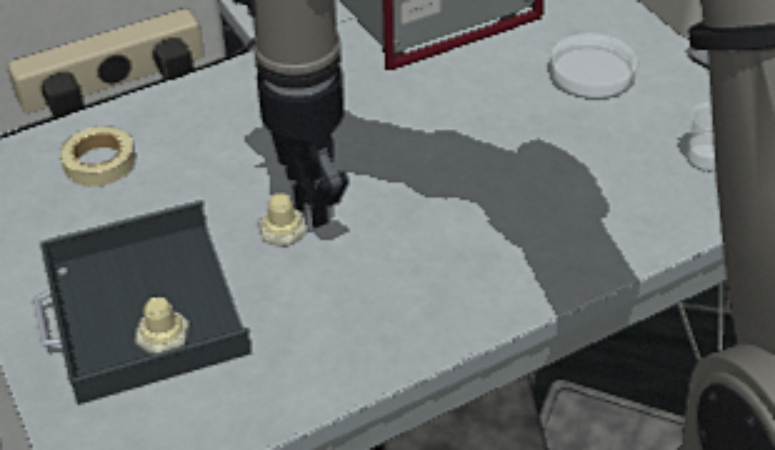

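Coupling 1 (282,220) stands centred against the fingers, just short of the mouth. I'll push it in the same way.

>>> {"fn": "move_arm", "kwargs": {
  "deltas": [
    [8,0,0,0],
    [17,0,0,0],
    [26,0,0,0],
    [35,0,0,0],
    [44,0,0,0]
  ]
}}

```text
t: 12.4
tcp_pos: [0.5283, 0.1328, 0.0053]
orientation: [-0.0, 0.707, 0.708, 0.0]
force: [0.5, -0.6, 0.4]
opening: 0.252
finger_force: 0.1
```

>>> {"fn": "move_arm", "kwargs": {
  "deltas": [
    [8,0,0,0],
    [17,0,0,0],
    [26,0,-0.5,0],
    [35,0,-1,0],
    [44,0,-1,0]
  ]
}}

```text
t: 12.9
tcp_pos: [0.5284, 0.1767, 0.0064]
orientation: [0.0, 0.707, 0.707, 0.0]
force: [0.4, -0.9, -0.2]
opening: 0.247
finger_force: 0.3
```

>>> {"fn": "move_arm", "kwargs": {
  "deltas": [
    [9,0,0,0],
    [18,0,0,0],
    [27,0,0,0],
    [36,0,0,0],
    [45,0,0,0]
  ]
}}

```text
t: 13.4
tcp_pos: [0.5283, 0.2216, 0.0063]
orientation: [0.0, 0.707, 0.707, -0.0]
force: [-0.4, -1.7, 0.6]
opening: 0.254
finger_force: 0.3
```

>>> {"fn": "move_arm", "kwargs": {
  "deltas": [
    [6,0,0,0],
    [10,0,0,0],
    [12,0,0,0],
    [4,0,0,0],
    [-4,0,0,0]
  ]
}}

```text
t: 13.9
tcp_pos: [0.5282, 0.2159, 0.0062]
orientation: [0.0, 0.707, 0.707, -0.0]
force: [1.1, -0.4, -0.5]
opening: 0.252
finger_force: 0.0
```

>>> {"fn": "move_arm", "kwargs": {
  "deltas": [
    [-12,0,0,0],
    [-25,0,-10,0],
    [-30,0,-30,0],
    [-35,0,-60,0],
    [-40,0,-90,0]
  ]
}}

```text
t: 14.4
tcp_pos: [0.5282, 0.1746, 0.0976]
orientation: [0.0, 0.707, 0.707, -0.0]
force: [1.0, 0.4, 0.2]
opening: 0.249
finger_force: 0.0
```

>>> {"fn": "move_arm", "kwargs": {
  "deltas": [
    [-15,0,-20,0],
    [-40,0,-40,0],
    [-70,0,-50,0],
    [-90,0,-50,0],
    [-90,0,-50,0]
  ]
}}

```text
t: 14.9
tcp_pos: [0.5291, 0.0806, 0.1473]
orientation: [0.002, 0.71, 0.704, -0.001]
force: [-0.6, -0.9, -0.5]
opening: 0.252
finger_force: 0.0
```

Run:
```python
from h import *
np.set_printoptions(precision=3,suppress=True)
im,d=snap('scene','pics/s6.png')
cv2.imwrite('pics/s6c.png',cv2.resize(im[130:310,90:400],None,fx=2.5,fy=2.5)[:,:,::-1])
im,d=snap('top','pics/t6.png');P=cloud('top',d)
hs=cv2.cvtColor(im,cv2.COLOR_RGB2HSV)
m=(hs[...,1]>35)&(hs[...,0]>12)&(hs[...,0]<40)&(P[...,2]>.003)&(P[...,2]<.06)
n,l,s,c=cv2.connectedComponentsWithStats(m.astype(np.uint8))
a=1.425;R=np.array([[np.cos(a),-np.sin(a)],[np.sin(a),np.cos(a)]])
for i in range(1,n):
    if s[i,4]>30: q=P[l==i]; print(c[i],q.mean(0),q.max(0)[2],'tray',(q.mean(0)[:2]-[.5,.258])@R)
```

```text
[152.294 108.193] [0.716 0.238 0.016] 0.022956271515639483 tray [ 0.012 -0.217]
```

View pics/s6c.png

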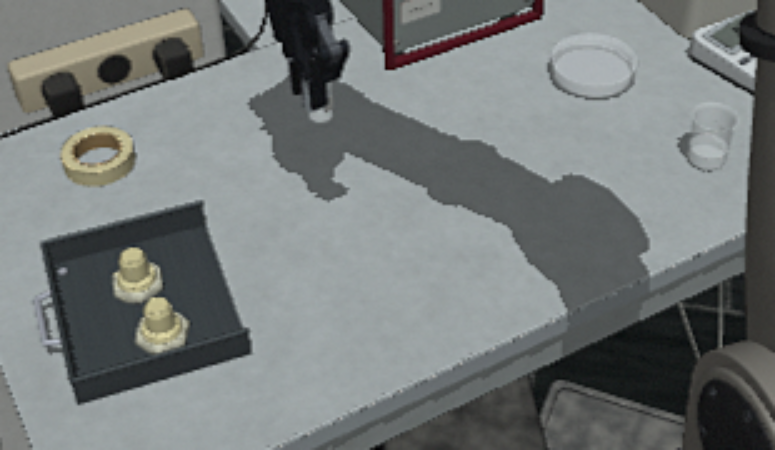

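Both couplings stand upright well inside the tray (137,275 and 160,325). The arm blocks the top view, so the colour check couldn't measure them, but this view is clear. The vial, dish and beaker haven't moved and the arm is clear, so I'm handing in.

```bash
python3 -c "
from plant import ctrl
print(ctrl.hand_in())"
```

```text
the job is handed in; nothing more can be done
None
```

I swept both couplings into the catch tray and handed the job in at about 15 s; the last picture shows both upright well inside it, with the vial, beaker and dish where they stood, but the hand-in gave no verdict.

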